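# Set and pin the ledge of a bench easel

## Robot

A 6-joint arm with a two-finger parallel gripper is mounted at the origin on a cart in front of the work surface, level with it; the furniture and walls round the work are solid. World frame = base frame: x ahead of the robot, y to its left, z up, the work surface at z = 0. Lengths are in m, angles in rad, forces in N, time in s.
With the tool pointing down it reaches from about 0.275 to 0.85 m from the base axis. Payload 5.2 kg.
Tool frame: the origin (TCP) lies at the very end of the fingers, on their centre line; the grasp point (between the pads) lies 19 mm behind it; z points along the fingers, y is the line along which they close (so a half turn about z gives the same grasp; the last joint's range is limited). The gripper opens to 85 mm and grips with 20 to 120 N. Pads are 22 mm wide; open, the fingers measure 114 mm over their backs; the gripper's body (76 mm by 85 mm) begins 54 mm behind the grasp point. The pads swing forward as they close: fully open they stand 13 mm farther back than shut.
Start: joints at [-1.303, 0.259, 1.535, -0, 1.348, -0.203], TCP at [0.25, -0.49, 0.231] pointing down, gripper open.
Joint ranges: [-3.14, 3.14], [-0.91, 2.08], [0.19, 2.58], [-1.22, 4.36], [0.22, 2.71], [-3.12, 3.12]. Speed limits (rad/s): [2.57, 2.57, 3.14, 3.14, 3.14, 3.14].

## Interface

Orientations are given as a unit quaternion [w, x, y, z].
In Python, from cell import manip, imaging gives the robot as it stands. The module is installed in compiled form; this text tells all that it offers.
- The arm moves only by the tool play_rows, never from a script. Its argument "deltas" is a list of rows, each an object with "xyz": the shift along the tool's x, y, z in units of 30 mm (1.0 is 30 mm), a list of three; "rotation": the turn, a rotation vector about the tool's x, y, z in units of 8 degrees (1.0 is 8 degrees), a list of three; "gripper": the opening in per cent of the stroke, from 0 (shut) to 100 (fully open). In form: [{"xyz": [x, y, z], "rotation": [wx, wy, wz], "gripper": gripper}, ...]. A call has exactly 10 rows; each row shifts and turns the commanded pose from where the row before left it, along the tool's axes as they then stand; what a row does not reach is not made up. A row lasts 1/8 s, in which the tool goes at most 62.5 mm and 10.7 degrees, less where a joint would pass 70% of its speed; a pose out of reach is approached as far as the arm can. A call is refused whole if a number of a shift passes 1 or a number of a turn 1, either way. A call with a gripper value outside its range is refused whole. The fingers move at their own pace and stop on an object; "force" is the grip in N (left out, the last holds). Time passes only in rows, so rows that do not move let the fingers close, or fill a call up. It gives the time, the measured TCP pose, the force, the opening and the grip force at its end, in the units of the state.
- manip.state(): the state, without advancing time (a new reading comes with each control period).
- imaging.get_image(name): name is "side" or "top"; returns a dict with "img" (420x560x3 uint8, red, green, blue), "intrinsics" (3x3 intrinsics, pixels), "dist" ([k1, k2, p1, p2, k3] as OpenCV has them; the pictures are not rectified), "rvec" (rotation vector, rad) and "tvec" (3), from world to camera coordinates, as OpenCV has them. Camera axes: x right, y down, z forward; pixel columns grow to the right and rows downward; lengths in m; the calibration is good to about 2 mm. A picture is of the moment at which its call begins. There is no depth.
- manip.sign_off(): hands the job in; it is judged then, once.
The state is a dict: "time": time; "joint_positions": joint angles; "qd": joint speeds; "effort": joint torques, N m; "position": TCP position; "tool_rot": TCP orientation; "contact_force": force on the tool from outside, world axes, zero at the start; "torque": the same for the moment, N m; "finger_gap": opening from 0.0 (shut) to 1.0 (fully open); "grip_force": force on a finger pad.
Only numpy, scipy, OpenCV 4.12 (cv2) and the standard library are available. Lean on these libraries where they do the work, as an engineer would, in place of code of your own. Each camera call takes 0.05 s, during which the arm holds its last target. There are 200 camera calls.

## Task

Get the bench easel ready for the next panel: slide its ledge carriage up the sloping mast until the carriage's top edge just meets the lower edge of the masking-tape strip, and let go of it there. Then take the steel locking pin with the black knob out of the tool block and push it fully home, square through the hole in the carriage and the mast hole behind it, until its collar sits on the carriage. Leave the pens and the other things on the bench where they are.

Things in the scene. Friction and masses are not known exactly. Their poses are not given: they have to be found in the camera images.
- mast: Sloping bar of the wooden bench easel (which stands firm), 34 mm wide, 18 thick, 315 long, rising away from the robot at 30 degrees to the bench. Origin: centre of the marked hole on its front face, 131 mm above the bench. x points up along it, y across to the left, z square out of the front face, up and towards the robot. 15 mm through holes at x = -60, 0 and 60 mm: use x = 0. Air below.
- tape_mark (a point): The mark: middle of the lower edge of the masking-tape strip round the mast, on its front face, 25 mm up the mast from the marked hole. The strip is 18 mm wide, cream, and lies above this edge. A back rest 190 mm wide is fixed behind the mast 85 mm above the mark.
- carriage (a joint): Position of the ledge carriage along the mast, in m: 0 when its top edge meets the lower edge of the tape and its hole lies over the marked mast hole; negative lower down, where it starts; range -0.115 to 0.045. It is stiff (about 5 N of friction) and stays where it is left.
- carriage_hole (a point): Centre of the 15 mm hole in the carriage's front face, 13 mm out from the mast's face; the wall there is 12 mm thick. The carriage is a light wooden block round the mast, 56 mm wide (grip it across this width, square to the mast); along the mast it reaches from 25 mm above the hole to 51 mm below it, and from 13 mm in front of the mast's face to 27 mm behind it.
- ledge_top (a point): Middle of the upper, outer edge of the ledge's raised lip, 29 mm below the carriage hole along the mast and 34 mm out from the mast's face. The ledge is part of the carriage and 190 mm wide across the mast: keep the fingers above it.
- tool_block: Light wooden block 62 x 156 x 70 mm, fixed on the bench, with three 15 mm holes 66 mm deep in its top in a row along its y axis, at y = -50, 0 and 50 mm; origin at the centre of its underside, z up. The locking pin stands in one hole, pens in the others.
- locking_pin: Loose pin, 87 mm long: steel shank 12 mm across and 50 mm long (its last 14 mm taper to a 5 mm nose), steel collar 23 mm across and 4 mm thick, black knob 22 to 24 mm across above it. Origin: centre of the collar's underside; z runs along the pin to the knob; x and y arbitrary. Grip the knob between z = 10 and 34 mm; top at z = 37 mm. It starts upright, its collar on the tool block's top.
- marker_grey_pen: Grey marker pen, 13 x 110 mm, standing loose in the tool block; origin at its foot.
- marker_black_pen: Black and orange marker pen, 12 x 120 mm, standing loose in the tool block; origin at its foot.
- masking_tape: Roll of masking tape, 100 mm across, 25 mm high, lying loose beside the easel; origin at the centre of its underside.
- glue_tube: Loose yellow glue tube, 38 x 105 x 24 mm, lying behind the tool block; origin under its centre.
- lidded_pot: Loose white lidded pot, 40 mm across, 22 mm high, near the easel's left side; origin under its centre.
- pencil_pot: Loose teal pot with pencils, 91 x 85 x 163 mm, right of the easel; origin under its centre.
- amber_tall: Loose amber bottle, 43 mm across, 113 mm high, back right; origin under its centre.
- weight_1: Loose cloth-covered weight, 48 x 68 x 35 mm, right of the easel; origin under its centre.

How it is judged:
By the outcome, as a careful person would: the job done as asked, in the order asked, and still so for the second after the job is handed in, with the robot touching nothing.
It also fails if it takes over 67 s, if anything falls off the work surface, if the arm or the gripper's body presses on something with over 40 N, if the wrist force passes 120 N, or if a joint passes its speed limit or range.

## Working session

There is one attempt and no reset: what is moved stays moved. The work goes in short steps, Python scripts to look and compute and a tool call to move; the robot and the scene stay as the last step left them, time stands still between calls to the robot, and variables do not carry over. Pictures are saved under pics/ and viewed, at most 10 in all, crops included, and the job is handed in when it is done.

Besides the shell and the picture viewer there is one more tool, called after ">>>" as a command line: name --argument value ..., lists and objects as JSON in quotes. play_rows: Moves the arm, as the interface text tells. Its arguments: {"type":"object","properties":{"deltas":{"type":"array","items":{"type":"object","properties":{"xyz":{"type":"array","items":{"type":"number"}},"rotation":{"type":"array","items":{"type":"number"}},"gripper":{"type":"number"}}}},"force":{"type":"number"}},"required":["deltas"]}

```bash
mkdir -p pics
cat > h.py <<'E'
import numpy as np,cv2
from scipy.spatial.transform import Rotation as R
from cell import manip,imaging
def cam(n):
    d=imaging.get_image(n); d['R']=cv2.Rodrigues(np.array(d['rvec'],float))[0]; d['t']=np.array(d['tvec'],float).ravel(); return d
def ray(d,uv):
    p=cv2.undistortPoints(np.array([[uv]],float),np.array(d['intrinsics'],float),np.array(d['dist'],float))[0,0]
    v=d['R'].T@np.array([p[0],p[1],1]); return -d['R'].T@d['t'], v/np.linalg.norm(v)
def plane(d,uv,z):
    o,v=ray(d,uv); return o+v*(z-o[2])/v[2]
def tri(d1,u1,d2,u2):
    o1,v1=ray(d1,u1);o2,v2=ray(d2,u2)
    s=np.linalg.lstsq(np.c_[v1,-v2],o2-o1,rcond=None)[0]
    a=o1+v1*s[0];b=o2+v2*s[1]; return (a+b)/2,np.linalg.norm(a-b)
def proj(d,P):
    return cv2.projectPoints(np.array(P,float).reshape(-1,3),np.array(d['rvec'],float),np.array(d['tvec'],float),np.array(d['intrinsics'],float),np.array(d['dist'],float))[0].reshape(-1,2)
def save(d,fn,crop=None,s=1):
    im=d['img'][:,:,::-1]
    if crop: x0,y0,x1,y1=crop; im=im[y0:y1,x0:x1]
    cv2.imwrite('pics/'+fn,cv2.resize(im,None,fx=s,fy=s,interpolation=cv2.INTER_CUBIC))
E
python3 - <<'E'
from h import *
np.set_printoptions(precision=3,suppress=True)
for n in('top','side'):
    d=cam(n); save(d,n+'0.png',s=1.42); print(n,ray(d,(280,210)),d['intrinsics'])
s=manip.state();print(s)
print(R.from_quat(np.roll(s['tool_rot'],-1)).as_matrix())
E
```

```text
top (array([ 0.485, -0.051,  1.646]), array([ 0.045,  0.007, -0.999])) [[476.789   0.    277.842]
 [  0.    476.789 207.118]
 [  0.      0.      1.   ]]
side (array([0.112, 1.031, 0.833]), array([ 0.32 , -0.796, -0.513])) [[523.519   0.    284.813]
 [  0.    523.519 212.378]
 [  0.      0.      1.   ]]
{'time': 0.1, 'joint_positions': array([-1.303,  0.259,  1.536, -0.   ,  1.348, -0.203]), 'qd': array([-0.001, -0.002, -0.003, -0.001,  0.   ,  0.002]), 'effort': array([  0.002, -44.697, -29.125,  -0.   ,   0.006,  -0.   ]), 'position': array([ 0.249, -0.49 ,  0.231]), 'tool_rot': array([-0.001,  0.972,  0.233, -0.   ]), 'contact_force': array([ 1.251, -0.498,  0.413]), 'torque': array([ 0.012,  0.022, -0.013]), 'grip_force': 0.0, 'finger_gap': 1.0010928006869526}
[[ 0.891  0.454 -0.   ]
 [ 0.454 -0.891  0.002]
 [ 0.    -0.002 -1.   ]]
```

```bash
ls pics
```

```text
side0.png
top0.png
```

View pics/top0.png

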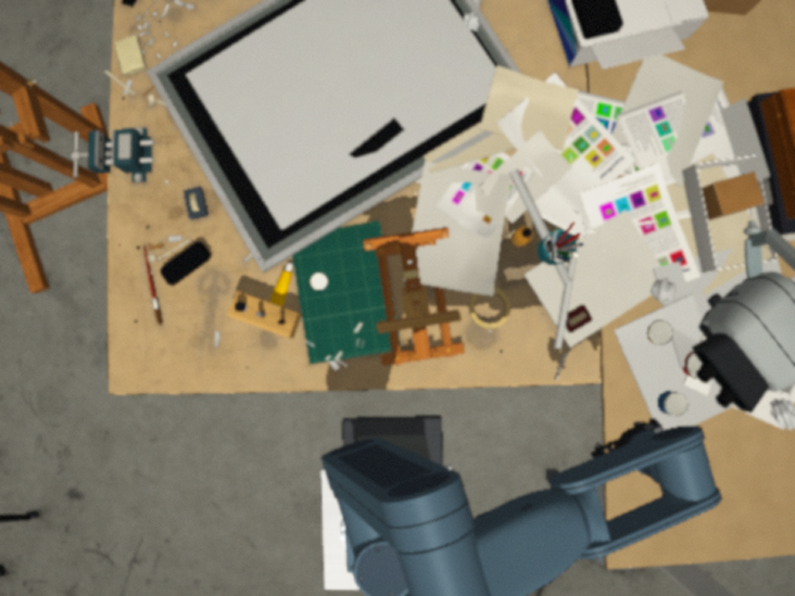

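View pics/side0.png

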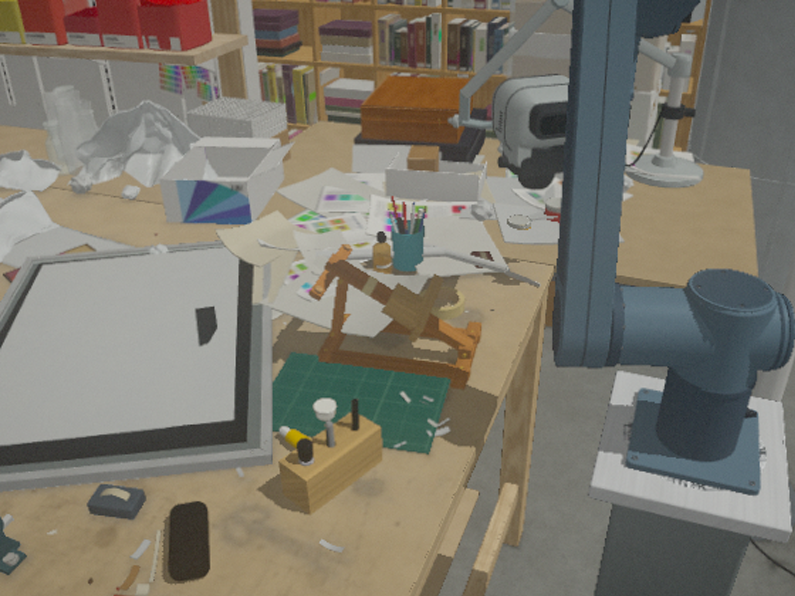

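The top view shows the easel near (410,300) and the tool block near (265,305), both in scaled pixels. The side view shows the pin's black knob at the block's near end, (305,450). I'll zoom in next.

Run:
```python
from h import *
t=cam('top');s=cam('side')
save(t,'tz.png',(150,150,350,270),4); save(s,'sz.png',(185,160,355,365),2.9)
np.save('t.npy',t,allow_pickle=True);np.save('s.npy',s,allow_pickle=True)
```

```text
(no output)
```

View pics/tz.png

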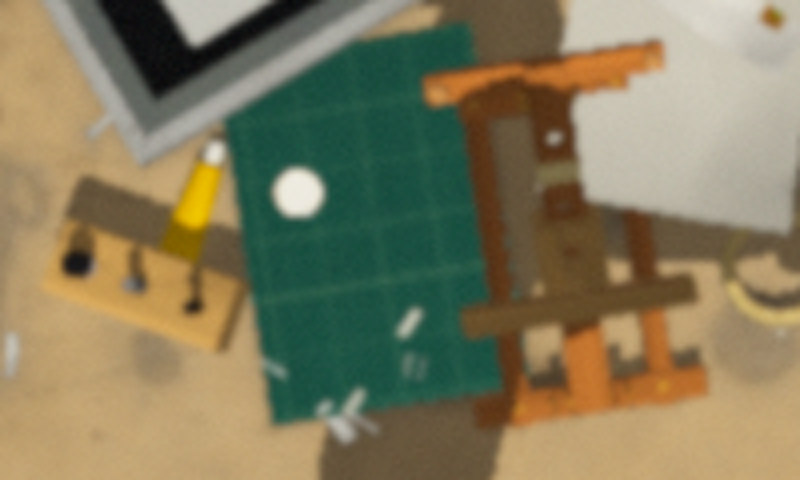

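View pics/sz.png

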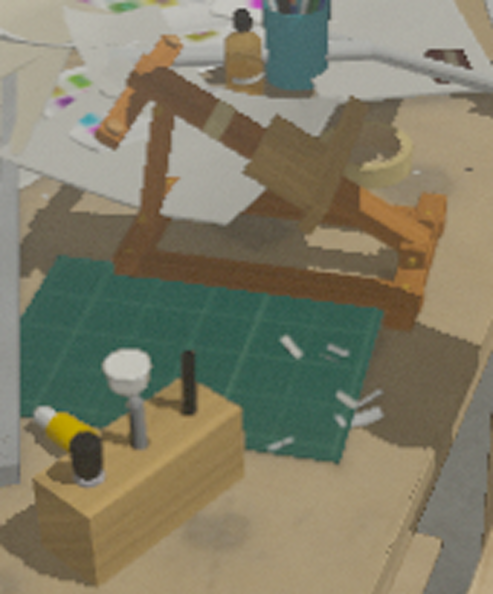

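The crops show these features:
- **Top crop:** pin knob at (77,263), tape at (558,175), a bright upper mast hole at (553,137), carriage hole at (572,248), and the ledge running from (465,322) to (692,288).
- **Side crop:** block-top corners at (35,480), (97,515), (242,405) and (180,378), and knob top at (88,437).

```bash
cat > geo.py <<'E'
from h import *
np.set_printoptions(precision=4,suppress=True)
t=np.load('t.npy',allow_pickle=True).item();s=np.load('s.npy',allow_pickle=True).item()
T=lambda u,v:(150+(u+.5)/4-.5,150+(v+.5)/4-.5)
S=lambda u,v:(185+(u+.5)/2.9-.5,160+(v+.5)/2.9-.5)
def frame(O,yaw):
    c,sn=np.cos(yaw),np.sin(yaw); h=np.array([c,sn,0])
    x=np.cos(np.pi/6)*h+np.array([0,0,.5]); y=np.array([-sn,c,0]); return np.c_[x,y,np.cross(x,y)]
E
python3 - <<'E'
from geo import *
print('block'); 
for p in[(35,480),(97,515),(242,405),(180,378)]: print(plane(s,S(*p),.07))
print('knobtop',plane(t,T(77,263),.107),plane(s,S(88,440),.107),tri(t,T(77,263),s,S(88,440)))
print('ledge ends top',[plane(t,T(*p),.131) for p in[(465,322),(692,288)]])
print('hole60',plane(t,T(553,137),.161),'tape low',plane(t,T(560,187),.1435),'tape upper',plane(t,T(557,163),.1525))
P=plane(t,T(572,248),.131-.03+.011);print('carhole',P)
# channel profile masts in top image
def prof(d,a,b,n):
    from scipy.ndimage import map_coordinates as mc
    x=np.linspace(a[0],b[0],n);y=np.linspace(a[1],b[1],n)
    return np.c_[x,y,*[mc(d['img'][:,:,k].astype(float),[y,x],order=1) for k in range(3)]]
print(prof(t,T(552,130),T(573,262),34).round(1))
E
```

```text
block
[0.5818 0.3438 0.07  ]
[0.5236 0.3597 0.07  ]
[0.4728 0.2156 0.07  ]
[0.5307 0.2025 0.07  ]
knobtop [0.5456 0.3218 0.107 ] [0.5435 0.3278 0.107 ] (array([0.546 , 0.3231, 0.1023]), np.float64(0.0005406329377694811))
ledge ends top [array([0.4898, 0.0055, 0.131 ]), array([ 0.5121, -0.1754,  0.131 ])]
hole60 [ 0.6324 -0.0679  0.161 ] tape low [ 0.5944 -0.0726  0.1435] tape upper [ 0.6127 -0.0706  0.1525]
carhole [ 0.5472 -0.0814  0.112 ]
[[287.6 182.1 105.1  81.1  58.8]
 [287.8 183.1 137.3 122.1 103.3]
 [287.9 184.1 152.3 140.9 125.6]
 [288.1 185.1 134.  119.5 103.2]
 [288.3 186.1 100.5  76.   57.3]
 [288.4 187.1  85.5  51.7  27.4]
 [288.6 188.1  86.5  51.8  24.4]
 [288.7 189.1  92.   61.1  33.9]
 [288.9 190.1 104.2  83.   51.3]
 [289.1 191.1 116.7 102.   65. ]
 [289.2 192.1 121.3 109.1  71.4]
 [289.4 193.1 122.9 109.7  72.7]
 [289.5 194.1 116.9 102.1  65.5]
 [289.7 195.1 106.7  86.   52.2]
 [289.9 196.1  93.   63.6  32. ]
 [290.  197.1  90.7  55.6  27.7]
 [290.2 198.1  88.4  52.8  25.7]
 [290.3 199.1  86.6  53.4  26. ]
 [290.5 200.1  86.   58.6  32.2]
 [290.6 201.1  85.3  58.9  35.9]
 [290.8 202.1  81.8  54.9  31.6]
 [291.  203.1  82.3  51.2  25.8]
 [291.1 204.1  85.2  54.2  25.4]
 [291.3 205.1  91.7  66.1  33.8]
 [291.4 206.1  96.2  71.1  38.3]
 [291.6 207.1  98.2  74.4  40. ]
 [291.8 208.1  99.9  74.6  40.1]
 [291.9 209.1 101.5  77.   40.7]
 [292.1 210.1 100.2  71.5  38.6]
 [292.2 211.1  94.5  65.8  34.3]
 [292.4 212.1  89.2  59.   29.5]
 [292.6 213.1  90.7  60.3  29.7]
 [292.7 214.1  93.   66.3  34.8]
 [292.9 215.1  97.4  71.   40.4]]
```

Run:
```python
from geo import *
im=t['img'].astype(float)
# ledge lip: per-column best 1D centroid of 'ledge colour'
c=im[228:231,272:276].reshape(-1,3).mean(0);c2=im[224:227,310:314].reshape(-1,3).mean(0);print(c,c2)
H=cv2.cvtColor(t['img'],cv2.COLOR_RGB2HSV)
m=((np.abs(im-(c+c2)/2).max(2)<22)).astype(np.uint8); m[:215]=0;m[240:]=0;m[:,:262]=0;m[:,328:]=0
for v in range(216,238): print(v,''.join('#' if k else '.' for k in m[v,262:328]))
# knob masks
g=im.max(2); mk=np.zeros(g.shape,np.uint8); mk[205:225,158:180]=(g[205:225,158:180]<45); n,l,st,ce=cv2.connectedComponentsWithStats(mk);print(st,ce)
g=s['img'].max(2).astype(int); mk=np.zeros(g.shape,np.uint8); mk[300:335,200:230]=(g[300:335,200:230]<60); n,l,st,ce2=cv2.connectedComponentsWithStats(mk);print(st,ce2)
O,yaw=None,np.radians(7.3)
tl=plane(t,(289.75,195.25),.1435); h0=plane(t,(290.55,200.8),.131)
F=frame(0,yaw); print('O from tape',tl-.025*F[:,0],'from hole',h0)
O=tl-.025*F[:,0]; O[2]=.131
for name,x in[('top edge',.025),('hole',0),('lip',-.029)]:
    z=.034 if name=='lip' else .013
    for q in np.arange(-.07,-.02,.01): print(name,q.round(3),proj(t,O+F@[x+q,0,z]),proj(s,O+F@[x+q,0.028 if name!='lip' else .095,z]))
```

```text
[104.75    78.4167  41.6667] [100.25    74.1667  38.9167]
216 .............##########################.......#..###..............
217 ............############################......#...##..............
218 ............############################......##.####.............
219 ..........#...##########################......###############.....
220 ..............#######..#################.....################.....
221 .............########...######################################....
222 .............#######....######################################....
223 .............###..###...######################################....
224 ............##################################################....
225 ...........#################################################......
226 ........###############################################...........
227 .....#############################################................
228 ....####################################..........................
229 ....##################################............................
230 ....##################################......
[... 971 characters left out ...]
2.102  210.9965]] [[280.8912 211.9117]]
top edge -0.04 [[291.7094 208.2353]] [[277.6249 209.8992]]
top edge -0.03 [[291.3143 205.4574]] [[274.3549 207.8844]]
hole -0.07 [[293.8382 223.2176]] [[295.5427 220.9387]]
hole -0.06 [[293.4566 220.5305]] [[292.2938 218.937 ]]
hole -0.05 [[293.0727 217.8271]] [[289.0408 216.9328]]
hole -0.04 [[292.6862 215.1073]] [[285.7838 214.9261]]
hole -0.03 [[292.2973 212.3709]] [[282.523  212.9171]]
lip -0.07 [[295.5654 234.1436]] [[303.6806 235.3071]]
lip -0.06 [[295.1884 231.4814]] [[300.276 233.216]]
lip -0.05 [[294.8089 228.8027]] [[296.8667 231.1218]]
lip -0.04 [[294.427  226.1074]] [[293.4526 229.0246]]
lip -0.03 [[294.0426 223.3955]] [[290.0339 226.9245]]
```

```bash
cat >> geo.py <<'E'
YAW=np.radians(7.3); F=frame(0,YAW); O=np.array([.5764,-.0758,.131])
RC=np.c_[F[:,0],-F[:,1],-F[:,2]]
def go(P=None,Rt=None):
    """print what is left: turn in the present tool axes (8deg units), shift in tool axes (30mm) before the turn / after it"""
    st=manip.state(); r=R.from_quat(np.roll(st['tool_rot'],-1)).as_matrix(); p=st['position']
    Rt=r if Rt is None else Rt
    print('t',round(st['time'],2),'pos',p,'F',st['contact_force'],'gap',round(st['finger_gap'],3),'grip',st['grip_force'])
    print('turn',np.degrees(R.from_matrix(r.T@Rt).as_rotvec())/8)
    if P is not None: print('shift now',r.T@(P-p)/.03,'shift after turn',Rt.T@(P-p)/.03)
    print('in mast frame: tcp mm',1000*F.T@(p-O),'q',st['joint_positions'])
E
python3 - <<'E'
from geo import *
print(RC)
pre=O+F@[-.025,0,.09]; print('pre',pre); pre[2]=.26
go(pre,RC)
E
```

```text
[[ 0.859   0.1271  0.4959]
 [ 0.11   -0.9919  0.0635]
 [ 0.5    -0.     -0.866 ]]
pre [ 0.5103 -0.0843  0.1964]
t 0.2 pos [ 0.2494 -0.4898  0.2308] F [ 0.5254 -0.0999  0.2778] gap 1.001 grip 0.0
turn [-0.6521  3.7125  2.4008]
shift now [13.8825 -8.1042 -0.9614] shift after turn [  9.4443 -12.3044   4.3282]
in mast frame: tcp mm [-276.5488 -369.1323  274.8871] q [-1.3028  0.2591  1.5356 -0.      1.348  -0.2028]
```

>>> play_rows --deltas '[{"xyz": [0.5,-0.3,-0.5],"rotation": [0,0,0],"gripper": 100},{"xyz": [0.95,-0.55,-0.4],"rotation": [0,0,0],"gripper": 100},{"xyz": [0.95,-0.55,-0.4],"rotation": [0,0,0],"gripper": 100},{"xyz": [0.95,-0.55,-0.2],"rotation": [0,0,0],"gripper": 100},{"xyz": [0.95,-0.55,0],"rotation": [0,0,0],"gripper": 100},{"xyz": [0.95,-0.55,0],"rotation": [0,0,0],"gripper": 100},{"xyz": [0.95,-0.55,0],"rotation": [0,0,0],"gripper": 100},{"xyz": [0.95,-0.55,0],"rotation": [0,0,0],"gripper": 100},{"xyz": [0.95,-0.55,0],"rotation": [0,0,0],"gripper": 100},{"xyz": [0.95,-0.55,0],"rotation": [0,0,0],"gripper": 100}]' --force 50

```text
time: 1.45
position: [0.4207, -0.2247, 0.2775]
tool_rot: [0.0, 0.972, 0.233, 0.001]
contact_force: [-0.2, -1.0, 0.5]
finger_gap: 1.0
grip_force: 0.0
```

>>> play_rows --deltas '[{"xyz": [0.95,-0.55,0],"rotation": [0,0,0],"gripper": 100},{"xyz": [0.95,-0.55,0],"rotation": [0,0,0],"gripper": 100},{"xyz": [0.95,-0.55,0],"rotation": [0,0,0],"gripper": 100},{"xyz": [0,0,0],"rotation": [-0.11,0.62,0.4],"gripper": 100},{"xyz": [0,0,0],"rotation": [-0.11,0.62,0.4],"gripper": 100},{"xyz": [0,0,0],"rotation": [-0.11,0.62,0.4],"gripper": 100},{"xyz": [0,0,0],"rotation": [-0.11,0.62,0.4],"gripper": 100},{"xyz": [0,0,0],"rotation": [-0.11,0.62,0.4],"gripper": 100},{"xyz": [0,0,0],"rotation": [-0.11,0.62,0.4],"gripper": 100},{"xyz": [0,0,0],"rotation": [0,0,0],"gripper": 100}]'

```text
time: 2.7
position: [0.4726, -0.1426, 0.2766]
tool_rot: [-0.016, 0.964, 0.061, 0.259]
contact_force: [-1.0, -0.6, -0.7]
finger_gap: 1.001
grip_force: 0.0
```

Run:
```python
from geo import *
go(O+F@[-.025,0,.06],RC)
```

```text
t 2.7 pos [ 0.4726 -0.1426  0.2766] F [-1.0194 -0.5509 -0.6681] gap 1.001 grip 0.0
turn [ 0.0119 -0.0091  0.0015]
shift now [-0.0489 -1.7761  4.0565] shift after turn [-0.0441 -1.7693  4.0595]
in mast frame: tcp mm [-23.6773 -53.0789 181.7863] q [-0.8395 -0.142   1.9726  0.4947  1.0487  0.4106]
```

>>> play_rows --deltas '[{"xyz": [0,-0.6,0.3],"rotation": [0,0,0],"gripper": 100},{"xyz": [0,-0.6,0.6],"rotation": [0,0,0],"gripper": 100},{"xyz": [-0.04,-0.57,0.8],"rotation": [0,0,0],"gripper": 100},{"xyz": [0,0,0.8],"rotation": [0,0,0],"gripper": 100},{"xyz": [0,0,0.8],"rotation": [0,0,0],"gripper": 100},{"xyz": [0,0,0.8],"rotation": [0,0,0],"gripper": 100},{"xyz": [0,0,0.6],"rotation": [0,0,0],"gripper": 100},{"xyz": [0,0,0.36],"rotation": [0,0,0],"gripper": 100},{"xyz": [0,0,0],"rotation": [0,0,0],"gripper": 100},{"xyz": [0,0,0],"rotation": [0,0,0],"gripper": 100}]'

```text
time: 3.95
position: [0.5418, -0.0818, 0.145]
tool_rot: [-0.015, 0.964, 0.062, 0.259]
contact_force: [0.6, 0.8, 0.5]
finger_gap: 0.999
grip_force: 0.0
```

Run:
```python
from geo import *
go(O+F@[-.025,0,-.021],RC)
a=cam('top');b=cam('side')
A=cv2.resize(a['img'][150:270,230:350],(400,400),interpolation=2);B=cv2.resize(b['img'][140:260,220:340],(400,400),interpolation=2)
cv2.imwrite('pics/g1.png',np.hstack([A,B])[:,:,::-1])
```

```text
t 3.95 pos [ 0.5418 -0.0818  0.145 ] F [0.5596 0.7512 0.5318] gap 0.999 grip 0.0
turn [ 0.0143 -0.0144  0.0121]
shift now [-0.0577 -0.0546  1.6866] shift after turn [-0.0544 -0.0512  1.6868]
in mast frame: tcp mm [-23.3679  -1.5355  29.6036] q [-0.5723  0.1065  2.1013  0.6038  0.6022  0.4232]
```

View pics/g1.png

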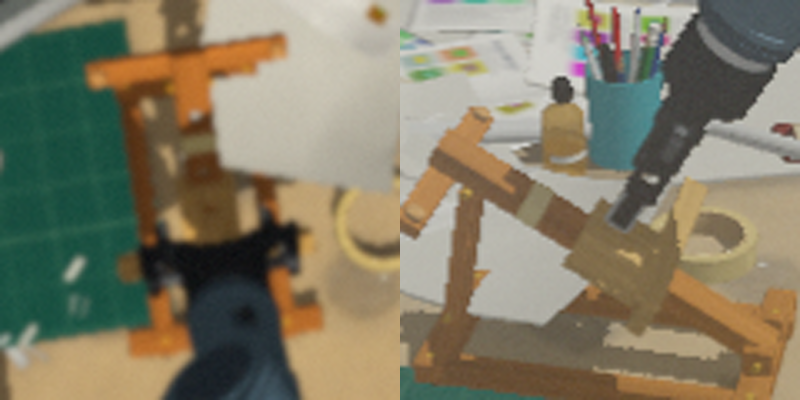

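The gripper straddles the carriage symmetrically above the ledge, with the finger tip at (622,218) in the side half. I'll descend and grip.

>>> play_rows --deltas '[{"xyz": [-0.03,-0.05,0.3],"rotation": [0.01,-0.01,0.01],"gripper": 100},{"xyz": [0,0,0.4],"rotation": [0,0,0],"gripper": 100},{"xyz": [0,0,0.4],"rotation": [0,0,0],"gripper": 100},{"xyz": [0,0,0.4],"rotation": [0,0,0],"gripper": 100},{"xyz": [0,0,0.2],"rotation": [0,0,0],"gripper": 100},{"xyz": [0,0,0],"rotation": [0,0,0],"gripper": 80},{"xyz": [0,0,0],"rotation": [0,0,0],"gripper": 65},{"xyz": [0,0,0],"rotation": [0,0,0],"gripper": 50},{"xyz": [0,0,0],"rotation": [0,0,0],"gripper": 40},{"xyz": [0,0,0],"rotation": [0,0,0],"gripper": 40}]' --force 40

```text
time: 5.3
position: [0.5658, -0.0774, 0.0999]
tool_rot: [-0.016, 0.964, 0.061, 0.258]
contact_force: [-2.6, -1.2, 1.5]
finger_gap: 0.646
grip_force: 43.3
```

Run:
```python
from geo import *
go(O+F@[-.025,0,-.021],RC)
```

```text
t 5.3 pos [ 0.5658 -0.0774  0.0999] F [-2.6248 -1.2435  1.4993] gap 0.646 grip 43.32096576690674
turn [ 0.006  -0.002  -0.0044]
shift now [-0.0054 -0.0071 -0.0207] shift after turn [-0.0054 -0.0071 -0.0207]
in mast frame: tcp mm [-24.8378  -0.2143 -21.6197] q [-0.5289  0.224   2.1037  0.7063  0.4885  0.3378]
```

>>> play_rows --deltas '[{"xyz": [0.1,0,0],"rotation": [0,0,0],"gripper": 40},{"xyz": [0.1,0,0],"rotation": [0,0,0],"gripper": 40},{"xyz": [0.15,0,0],"rotation": [0,0,0],"gripper": 40},{"xyz": [0.15,0,0],"rotation": [0,0,0],"gripper": 40},{"xyz": [0.15,0,0],"rotation": [0,0,0],"gripper": 40},{"xyz": [0.1,0,0],"rotation": [0,0,0],"gripper": 40},{"xyz": [0.05,0,0],"rotation": [0,0,0],"gripper": 40},{"xyz": [0,0,0],"rotation": [0,0,0],"gripper": 40},{"xyz": [0,0,0],"rotation": [0,0,0],"gripper": 40},{"xyz": [0,0,0],"rotation": [0,0,0],"gripper": 40}]'

```text
time: 6.55
position: [0.5857, -0.0748, 0.1114]
tool_rot: [-0.016, 0.964, 0.061, 0.258]
contact_force: [-6.6, -3.9, 2.4]
finger_gap: 0.649
grip_force: 43.9
```

Run:
```python
from geo import *
go(O+F@[.004,0,-.021],RC)
a=cam('top');b=cam('side')
A=cv2.resize(a['img'][170:230,260:320],(480,480),interpolation=2);B=cv2.resize(b['img'][170:245,230:270+35],(480,480),interpolation=2)
A=cv2.resize(A,(400,400));B=cv2.resize(B,(400,400))
cv2.imwrite('pics/g2.png',np.hstack([A,B])[:,:,::-1])
from scipy.ndimage import map_coordinates as mc
pts=np.linspace(-.045,.07,47)
for nm,d,yy in(('top',a,0),('side',b,.017)):
    uv=proj(d,[O+F@[x,yy,0.0 if nm=='top' else -.005] for x in pts])
    print(nm);print(np.c_[pts*1000,uv,*[mc(d['img'][:,:,k].astype(float),[uv[:,1],uv[:,0]],order=1) for k in range(3)]][14:].round(1))
```

```text
t 6.55 pos [ 0.5857 -0.0748  0.1114] F [-6.6208 -3.8664  2.4323] gap 0.649 grip 43.85966598987579
turn [ 0.0055  0.0068 -0.0032]
shift now [ 0.189  -0.0077 -0.0215] shift after turn [ 0.189  -0.0076 -0.0213]
in mast frame: tcp mm [ -1.6712  -0.2289 -21.6403] q [-0.4981  0.2326  2.0485  0.6388  0.5112  0.4374]
top
[[-10.  291.1 205.   94.3  64.6  35.5]
 [ -7.5 291.  204.3  96.3  68.9  36.6]
 [ -5.  290.9 203.6  96.8  71.6  38.3]
 [ -2.5 290.8 203.   96.7  72.5  40.2]
 [  0.  290.7 202.3  99.   74.6  40.3]
 [  2.5 290.6 201.6  98.6  74.6  39.8]
 [  5.  290.5 200.9  97.2  73.7  39.3]
 [  7.5 290.4 200.2  95.8  72.7  39.1]
 [ 10.  290.3 199.5  93.4  67.9  36. ]
 [ 12.5 290.2 198.8  91.4  63.2  32.7]
 [ 15.  290.1 198.1  90.5  60.8  30.1]
 [ 17.5 290.  197.4  87.8  57.2  26.9]
 [ 20.  289.9 196.7  88.3  58.5  29.2]
 [ 22.5 289.8 196.   93.2  66.5  37.8]
 [ 25.  289.7 195.3 104.8  83.9  51.1]
 [ 27.5 289.6 194.6 112.1  95.1  60. ]
 [ 30.  289.5 193.8 117.2 102.   66. ]
 [ 32.5 289.4 193.1 120.7 106.6  70.5]
 [ 35.  289.3 192.4 119.7 106.7  70.6]
 [ 37.5 289.2 191.7 117.4 103.6  67.8]
 [ 40
[... 1095 characters left out ...]
 27.5 261.7 204.1 130.3 117.9  88.7]
 [ 30.  260.9 203.6 139.8 130.7 102.2]
 [ 32.5 260.1 203.1 141.5 133.4 103.6]
 [ 35.  259.3 202.6 141.  131.4 103.9]
 [ 37.5 258.5 202.1 140.5 131.9 104.4]
 [ 40.  257.7 201.6 138.6 129.9 101.1]
 [ 42.5 256.9 201.1 135.2 123.7  96.6]
 [ 45.  256.1 200.6 121.8 101.9  78.4]
 [ 47.5 255.3 200.1 111.1  88.4  66.7]
 [ 50.  254.4 199.6 110.4  87.5  65.2]
 [ 52.5 253.6 199.1 109.6  87.6  63.4]
 [ 55.  252.8 198.6 110.8  86.8  64.8]
 [ 57.5 252.  198.1 110.3  83.4  61.4]
 [ 60.  251.2 197.6 110.1  85.8  63.9]
 [ 62.5 250.4 197.1 112.6  87.9  65.1]
 [ 65.  249.6 196.6 112.1  88.   65.8]
 [ 67.5 248.8 196.1 111.8  88.2  65.9]
 [ 70.  247.9 195.6 113.6  89.4  66.4]]
```

View pics/g2.png

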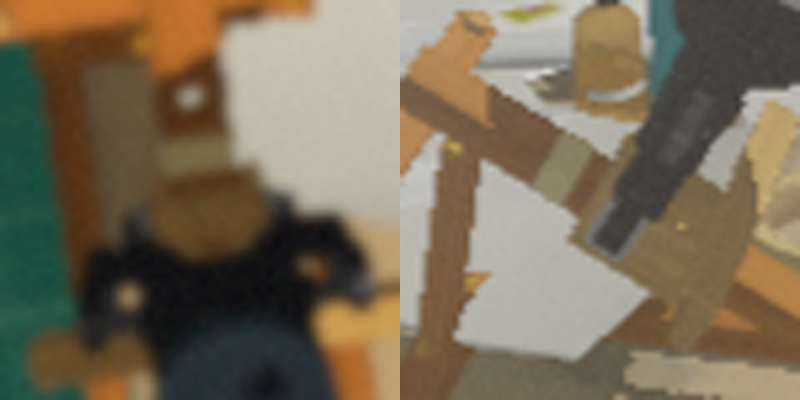

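The gap between the tape's lower edge and the carriage's top is about 10 mm, measured on the side profile. I'll move most of it, then re-measure.

>>> play_rows --deltas '[{"xyz": [0.05,0,0],"rotation": [0,0,0],"gripper": 40},{"xyz": [0.06,0,0],"rotation": [0,0,0],"gripper": 40},{"xyz": [0.06,0,0],"rotation": [0,0,0],"gripper": 40},{"xyz": [0.05,0,0],"rotation": [0,0,0],"gripper": 40},{"xyz": [0.03,0,0],"rotation": [0,0,0],"gripper": 40},{"xyz": [0,0,0],"rotation": [0,0,0],"gripper": 40},{"xyz": [0,0,0],"rotation": [0,0,0],"gripper": 40},{"xyz": [0,0,0],"rotation": [0,0,0],"gripper": 40},{"xyz": [0,0,0],"rotation": [0,0,0],"gripper": 40},{"xyz": [0,0,0],"rotation": [0,0,0],"gripper": 40}]'

```text
time: 7.9
position: [0.592, -0.074, 0.1151]
tool_rot: [-0.016, 0.964, 0.061, 0.258]
contact_force: [-8.8, -3.9, 2.6]
finger_gap: 0.653
grip_force: 43.9
```

```bash
cat > edge.py <<'E'
from geo import *
from scipy.ndimage import map_coordinates as mc
go()
ims=[cam('side') for _ in range(4)]; b=ims[0]; I=np.mean([i['img'].astype(float) for i in ims],0)
pts=np.arange(.0,.056,.002); out=[]
for z in(-.003,-.006,-.009,-.012,-.015):
    uv=proj(b,[O+F@[x,.017,z] for x in pts]); out.append(mc(I[:,:,1],[uv[:,1],uv[:,0]],order=1))
print(np.c_[pts*1000,np.array(out).T].round(0))
E
python3 edge.py
```

```text
t 7.9 pos [ 0.592  -0.074   0.1151] F [-8.7858 -3.8552  2.6329] gap 0.653 grip 43.92630100250244
turn [0. 0. 0.]
in mast frame: tcp mm [  5.6141  -0.2251 -21.6467] q [-0.4891  0.2358  2.0311  0.6194  0.5189  0.4663]
[[  0.  65.  66.  65.  67.  65.]
 [  2.  66.  65.  64.  65.  65.]
 [  4.  65.  66.  64.  64.  65.]
 [  6.  64.  66.  66.  64.  65.]
 [  8.  68.  67.  68.  67.  67.]
 [ 10.  79.  79.  79.  80.  79.]
 [ 12. 102.  99. 101. 101. 100.]
 [ 14. 113. 114. 112. 115. 112.]
 [ 16. 113. 113. 113. 113. 114.]
 [ 18. 112. 110. 109. 111. 112.]
 [ 20. 109. 107. 107. 109. 110.]
 [ 22. 104. 102. 102. 102. 105.]
 [ 24.  97.  98.  96. 100. 101.]
 [ 26. 105. 104. 108. 107. 111.]
 [ 28. 122. 123. 130. 124. 127.]
 [ 30. 129. 131. 130. 131. 132.]
 [ 32. 130. 131. 130. 132. 131.]
 [ 34. 131. 132. 131. 132. 132.]
 [ 36. 131. 132. 131. 131. 132.]
 [ 38. 131. 132. 132. 131. 132.]
 [ 40. 131. 132. 132. 131. 132.]
 [ 42. 127. 128. 127. 127. 126.]
 [ 44. 114. 116. 114. 112. 114.]
 [ 46.  91.  97.  94.  96.  94.]
 [ 48.  86.  86.  87.  88.  93.]
 [ 50.  85.  85.  86.  88.  92.]
 [ 52.  86.  86.  86.  89.  90.]
 [ 54.  87.  87.  88.  91.  93.]]
```

>>> play_rows --deltas '[{"xyz": [0.04,0,0],"rotation": [0,0,0],"gripper": 40},{"xyz": [0.04,0,0],"rotation": [0,0,0],"gripper": 40},{"xyz": [0.01,0,0],"rotation": [0,0,0],"gripper": 40},{"xyz": [0,0,0],"rotation": [0,0,0],"gripper": 40},{"xyz": [0,0,0],"rotation": [0,0,0],"gripper": 40},{"xyz": [0,0,0],"rotation": [0,0,0],"gripper": 40},{"xyz": [0,0,0],"rotation": [0,0,0],"gripper": 40},{"xyz": [0,0,0],"rotation": [0,0,0],"gripper": 40},{"xyz": [0,0,0],"rotation": [0,0,0],"gripper": 40},{"xyz": [0,0,0],"rotation": [0,0,0],"gripper": 40}]'

```text
time: 9.35
position: [0.5942, -0.0737, 0.1164]
tool_rot: [-0.016, 0.964, 0.061, 0.258]
contact_force: [-7.8, -3.8, 3.0]
finger_gap: 0.649
grip_force: 44.0
```

```bash
python3 edge.py | awk 'NR<4||NR>9'|head -25
```

```text
t 9.35 pos [ 0.5942 -0.0737  0.1164] F [-7.7806 -3.7576  3.049 ] gap 0.649 grip 43.960166573524475
turn [0. 0. 0.]
in mast frame: tcp mm [  8.2391  -0.2256 -21.6312] q [-0.4859  0.2369  2.0249  0.6126  0.5216  0.4764]
 [ 12.  72.  75.  72.  72.  69.]
 [ 14.  91.  93.  90.  88.  89.]
 [ 16. 107. 110. 108. 108. 107.]
 [ 18. 113. 114. 114. 113. 113.]
 [ 20. 112. 111. 111. 110. 112.]
 [ 22. 112. 110. 109. 110. 111.]
 [ 24. 111. 109. 108. 110. 111.]
 [ 26. 116. 114. 116. 114. 118.]
 [ 28. 124. 125. 129. 125. 127.]
 [ 30. 129. 131. 131. 131. 131.]
 [ 32. 130. 132. 132. 132. 132.]
 [ 34. 131. 132. 131. 132. 132.]
 [ 36. 131. 132. 132. 132. 132.]
 [ 38. 130. 133. 132. 132. 133.]
 [ 40. 131. 132. 132. 131. 133.]
 [ 42. 127. 129. 127. 126. 127.]
 [ 44. 114. 116. 113. 111. 114.]
 [ 46.  91.  97.  92.  95.  95.]
 [ 48.  87.  87.  88.  89.  93.]
 [ 50.  88.  87.  88.  89.  92.]
 [ 52.  88.  87.  87.  89.  90.]
 [ 54.  88.  87.  87.  89.  92.]]
```

The carriage is on the mark, with a gap under 0.5 mm. I'll release it and back out.

>>> play_rows --deltas '[{"xyz": [0,0,0],"rotation": [0,0,0],"gripper": 75},{"xyz": [0,0,0],"rotation": [0,0,0],"gripper": 100},{"xyz": [0,0,0],"rotation": [0,0,0],"gripper": 100},{"xyz": [0,0,0],"rotation": [0,0,0],"gripper": 100},{"xyz": [0,0,-0.4],"rotation": [0,0,0],"gripper": 100},{"xyz": [0,0,-0.7],"rotation": [0,0,0],"gripper": 100},{"xyz": [0,0,-0.9],"rotation": [0,0,0],"gripper": 100},{"xyz": [0,0,-1],"rotation": [0,0,0],"gripper": 100},{"xyz": [0,0,-1],"rotation": [0,0,0],"gripper": 100},{"xyz": [0,0,-1],"rotation": [0,0,0],"gripper": 100}]'

```text
time: 10.8
position: [0.5198, -0.083, 0.2481]
tool_rot: [-0.016, 0.964, 0.061, 0.258]
contact_force: [-0.4, -1.3, 0.8]
finger_gap: 0.995
grip_force: 0.0
```

```bash
cat >> geo.py <<'E'
by=np.radians(-19.4); 
# block axes, tool down, tool y along -block x or so
bx=np.array([np.cos(by),np.sin(by),0]); byv=np.array([-np.sin(by),np.cos(by),0])
PIN=np.array([.5447,.325,.07])
RP=np.c_[byv,bx,[0,0,-1]]      # closes across block x
RP2=np.c_[-byv,-bx,[0,0,-1]]
E
python3 - <<'E'
from geo import *
P=PIN+[0,0,.15]
for r in (RP,RP2): go(P,r)
a=cam('top')
im=a['img'].astype(float);k=im.max(2)
for v in range(206,226): print(v,k[v,156:184].astype(int))
print('top knob',tri(a,(169,215.3),s,(214.1,316.8)))
print(proj(a,[PIN+[0,0,.037]]),proj(s,[PIN+[0,0,.037],PIN+[0,0,.02]]))
E
```

```text
t 10.8 pos [ 0.5198 -0.083   0.2481] F [-0.3962 -1.298   0.8159] gap 0.995 grip 0.0
turn [ 2.0778 -3.3538 -7.728 ]
shift now [  1.7349 -13.3861   2.0691] shift after turn [13.1015 -3.7353  0.9369]
in mast frame: tcp mm [  9.1836   0.0936 129.9197] q [-0.6093 -0.0723  1.986   0.4516  0.8752  0.6042]
t 10.8 pos [ 0.5198 -0.083   0.2481] F [-0.3962 -1.298   0.8159] gap 0.995 grip 0.0
turn [-3.8001 -2.3543 14.1947]
shift now [  1.7349 -13.3861   2.0691] shift after turn [-13.1015   3.7353   0.9369]
in mast frame: tcp mm [  9.1836   0.0936 129.9197] q [-0.6093 -0.0723  1.986   0.4516  0.8752  0.6042]
206 [162 162 161 164 171 174 178 178 173 169 169 167 154 137 122 113 126 124
 114 110 108 105 104 101 102 103  99 104]
207 [168 168 168 173 175 178 179 177 170 167 174 165 144 124 115 118 134 143
 141 129 121 116 106 104 104 101 102 100]
208 [174 173 174 178 179 181 181 177 166 170 175 152 127 111 107 112 131 153
 164 164 157 143 129 121 114 104 103  99]
209 [177 178 181 183 183 184 187 180 172 177 168 143 112 107 107 109 118 146
 177 187 185 174 163 154 142 123 110 103]
210 [180 180 184 186 
[... 1324 characters left out ...]
 209 207 205 203 200 198 195 195 198 200
 199 197 197 197 193 171 122  82  70  64]
222 [181 182 186 190 196 203 207 211 213 213 209 209 207 204 202 202 200 199
 200 198 197 197 190 165 124  86  78  69]
223 [178 182 184 186 189 195 199 202 207 212 213 214 212 210 208 208 204 202
 201 200 200 199 190 166 127  96  90  87]
224 [178 184 184 187 185 189 192 196 199 203 206 212 214 216 214 213 212 210
 207 203 201 199 189 164 124 107  99 101]
225 [182 181 185 187 185 188 189 191 194 196 203 202 209 210 211 214 214 213
 212 212 206 203 189 163 127 105 103 106]
top knob (array([0.5473, 0.3261, 0.0894]), np.float64(0.001649562162538076))
[[167.9283 215.6773]] [[215.1119 310.402 ]
 [215.8156 316.5658]]
```

>>> play_rows --deltas '[{"xyz": [0.1,-0.6,0],"rotation": [0,0,0],"gripper": 100},{"xyz": [0.16,-0.96,0.1],"rotation": [0,0,0],"gripper": 100},{"xyz": [0.16,-0.96,0.1],"rotation": [0,0,0],"gripper": 100},{"xyz": [0.16,-0.96,0.1],"rotation": [0,0,0],"gripper": 100},{"xyz": [0.16,-0.96,0.1],"rotation": [0,0,0],"gripper": 100},{"xyz": [0.16,-0.96,0.1],"rotation": [0,0,0],"gripper": 100},{"xyz": [0.16,-0.96,0.1],"rotation": [0,0,0],"gripper": 100},{"xyz": [0.16,-0.96,0.1],"rotation": [0,0,0],"gripper": 100},{"xyz": [0.16,-0.96,0.1],"rotation": [0,0,0],"gripper": 100},{"xyz": [0.16,-0.96,0.1],"rotation": [0,0,0],"gripper": 100}]'

```text
time: 12.1
position: [0.5386, 0.1996, 0.2468]
tool_rot: [-0.016, 0.964, 0.061, 0.259]
contact_force: [0.7, -0.8, 0.6]
finger_gap: 0.996
grip_force: 0.0
```

>>> play_rows --deltas '[{"xyz": [0.16,-0.96,0.1],"rotation": [0,0,0],"gripper": 100},{"xyz": [0.16,-0.96,0.1],"rotation": [0,0,0],"gripper": 100},{"xyz": [0.16,-0.96,0.1],"rotation": [0,0,0],"gripper": 100},{"xyz": [0.16,-0.96,0.1],"rotation": [0,0,0],"gripper": 100},{"xyz": [0,-0.3,0],"rotation": [0,0,0],"gripper": 100},{"xyz": [0,0,0],"rotation": [0.21,-0.34,-0.77],"gripper": 100},{"xyz": [0,0,0],"rotation": [0.21,-0.34,-0.77],"gripper": 100},{"xyz": [0,0,0],"rotation": [0.21,-0.34,-0.77],"gripper": 100},{"xyz": [0,0,0],"rotation": [0.21,-0.34,-0.77],"gripper": 100},{"xyz": [0,0,0],"rotation": [0.21,-0.34,-0.77],"gripper": 100}]'

```text
time: 13.35
position: [0.5454, 0.3239, 0.2458]
tool_rot: [-0.01, 0.933, 0.335, 0.133]
contact_force: [0.1, 0.7, 0.2]
finger_gap: 1.0
grip_force: 0.0
```

>>> play_rows --deltas '[{"xyz": [0,0,0],"rotation": [0.21,-0.34,-0.77],"gripper": 80},{"xyz": [0,0,0],"rotation": [0.21,-0.34,-0.77],"gripper": 80},{"xyz": [0,0,0],"rotation": [0.21,-0.34,-0.77],"gripper": 80},{"xyz": [0,0,0],"rotation": [0.2,-0.33,-0.77],"gripper": 80},{"xyz": [0,0,0],"rotation": [0.2,-0.33,-0.77],"gripper": 80},{"xyz": [0,0,0],"rotation": [0,0,0],"gripper": 80},{"xyz": [0,0,0],"rotation": [0,0,0],"gripper": 80},{"xyz": [0,0,0],"rotation": [0,0,0],"gripper": 80},{"xyz": [0,0,0],"rotation": [0,0,0],"gripper": 80},{"xyz": [0,0,0],"rotation": [0,0,0],"gripper": 80}]'

```text
time: 14.6
position: [0.5455, 0.3248, 0.2457]
tool_rot: [-0.002, 0.817, 0.576, -0.001]
contact_force: [-0.0, 0.3, 0.2]
finger_gap: 0.799
grip_force: 0.0
```

```bash
sed -i 's/^PIN=.*/PIN=np.array([.546,.3255,.07])/' geo.py
python3 - <<'E'
from geo import *
go(PIN+[0,0,.003],RP)
E
```

```text
t 14.6 pos [0.5455 0.3248 0.2457] F [-0.0026  0.2505  0.2055] gap 0.799 grip 0.0
turn [-0.0246 -0.0029 -0.0242]
shift now [0.0248 0.0267 5.7569] shift after turn [0.0271 0.007  5.7569]
in mast frame: tcp mm [ 74.9209 401.2796  89.1974] q [0.3602 0.4054 1.2904 0.0025 1.4481 0.7018]
```

>>> play_rows --deltas '[{"xyz": [0.03,0.02,0.5],"rotation": [-0.02,0,-0.02],"gripper": 80},{"xyz": [0,0,0.8],"rotation": [0,0,0],"gripper": 80},{"xyz": [0,0,0.8],"rotation": [0,0,0],"gripper": 80},{"xyz": [0,0,0.8],"rotation": [0,0,0],"gripper": 80},{"xyz": [0,0,0.8],"rotation": [0,0,0],"gripper": 80},{"xyz": [0,0,0.7],"rotation": [0,0,0],"gripper": 80},{"xyz": [0,0,0.5],"rotation": [0,0,0],"gripper": 80},{"xyz": [0,0,0.4],"rotation": [0,0,0],"gripper": 80},{"xyz": [0,0,0.22],"rotation": [0,0,0],"gripper": 80},{"xyz": [0,0,0.1],"rotation": [0,0,0],"gripper": 80}]'

```text
time: 15.85
position: [0.5465, 0.3257, 0.0768]
tool_rot: [-0.0, 0.816, 0.578, -0.0]
contact_force: [0.7, -0.1, -0.3]
finger_gap: 0.797
grip_force: 0.0
```

>>> play_rows --deltas '[{"xyz": [0,0,0],"rotation": [0,0,0],"gripper": 60},{"xyz": [0,0,0],"rotation": [0,0,0],"gripper": 50},{"xyz": [0,0,0],"rotation": [0,0,0],"gripper": 40},{"xyz": [0,0,0],"rotation": [0,0,0],"gripper": 32},{"xyz": [0,0,0],"rotation": [0,0,0],"gripper": 28},{"xyz": [0,0,0],"rotation": [0,0,0],"gripper": 20},{"xyz": [0,0,0],"rotation": [0,0,0],"gripper": 10},{"xyz": [0,0,0],"rotation": [0,0,0],"gripper": 10},{"xyz": [0,0,0],"rotation": [0,0,0],"gripper": 10},{"xyz": [0,0,0],"rotation": [0,0,0],"gripper": 10}]' --force 40

```text
time: 17.1
position: [0.5467, 0.3256, 0.0772]
tool_rot: [-0.0, 0.816, 0.578, 0.0]
contact_force: [2.3, -1.1, 3.8]
finger_gap: 0.258
grip_force: 39.3
```

Run:
```python
from geo import *
go(PIN+[0,0,.007],RP)
a=cam('top');b=cam('side')
A=cv2.resize(a['img'][170:260,130:220],(400,400),interpolation=2);B=cv2.resize(b['img'][250:370,180:300],(400,400),interpolation=2)
cv2.imwrite('pics/g3.png',np.hstack([A,B])[:,:,::-1])
```

```text
t 17.1 pos [0.5467 0.3256 0.0772] F [ 2.3038 -1.1385  3.8209] gap 0.258 grip 39.315092959441245
turn [-0.0013 -0.0041 -0.0025]
shift now [-0.011  -0.0208  0.0079] shift after turn [-0.011  -0.0208  0.0079]
in mast frame: tcp mm [ -8.224  401.9234 -57.3328] q [0.3618 0.5411 1.5047 0.0006 1.0956 0.7005]
```

View pics/g3.png

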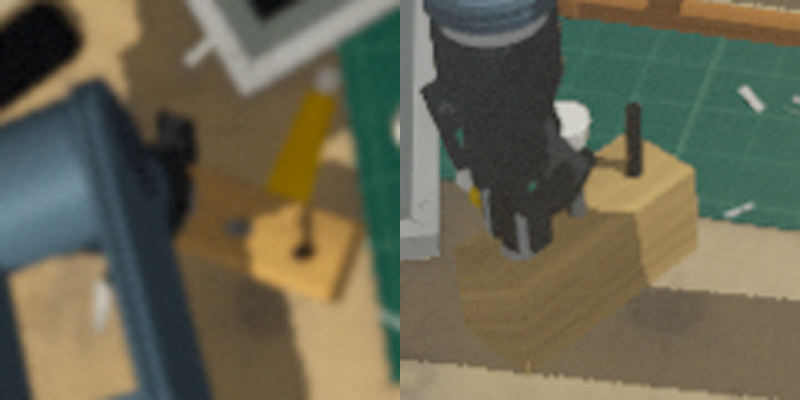

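The knob is gripped at an opening of 22 mm. I'll lift straight up and check the pin.

>>> play_rows --deltas '[{"xyz": [0,0,0],"rotation": [0,0,0],"gripper": 10},{"xyz": [0,0,-0.3],"rotation": [0,0,0],"gripper": 10},{"xyz": [0,0,-0.6],"rotation": [0,0,0],"gripper": 10},{"xyz": [0,0,-0.8],"rotation": [0,0,0],"gripper": 10},{"xyz": [0,0,-0.9],"rotation": [0,0,0],"gripper": 10},{"xyz": [0,0,-0.9],"rotation": [0,0,0],"gripper": 10},{"xyz": [0,0,-0.9],"rotation": [0,0,0],"gripper": 10},{"xyz": [0,0,-0.8],"rotation": [0,0,0],"gripper": 10},{"xyz": [0,0,-0.6],"rotation": [0,0,0],"gripper": 10},{"xyz": [0,0,-0.2],"rotation": [0,0,0],"gripper": 10}]' --force 60

```text
time: 18.45
position: [0.5465, 0.3258, 0.2591]
tool_rot: [-0.0, 0.816, 0.578, 0.001]
contact_force: [-0.5, -0.6, -1.3]
finger_gap: 0.252
grip_force: 58.9
```

Run:
```python
from geo import *
pre=O+F@[0,0,.10]
go(pre,RC); 
st=manip.state();p=st['position']
b=cam('side'); r=R.from_quat(np.roll(st['tool_rot'],-1)).as_matrix()
# expected pin: collar underside 7mm ahead of TCP
uv=proj(b,[p+r@[0,0,z] for z in(-.019,0,.007,.03,.057)]);print(uv)
x0,y0=int(uv[2,0])-40,int(uv[2,1])-45
B=cv2.resize(b['img'][y0:y0+80,x0:x0+80],(560,560),interpolation=2)
cv2.imwrite('pics/g4.png',B[:,:,::-1]);print(x0,y0)
```

```text
t 18.45 pos [0.5465 0.3258 0.2591] F [-0.472  -0.5863 -1.2933] gap 0.252 grip 58.88374797301367
turn [-2.0722  3.3429  7.7217]
shift now [-13.0476   3.8967   1.361 ] shift after turn [-2.7521 13.4053  0.0074]
in mast frame: tcp mm [ 82.5642 402.1598 100.2209] q [0.362  0.3992 1.2677 0.001  1.473  0.7005]
[[206.395  241.8922]
 [207.2961 250.1394]
 [207.6245 253.1359]
 [208.6899 262.8256]
 [209.9146 273.9024]]
167 208
```

View pics/g4.png

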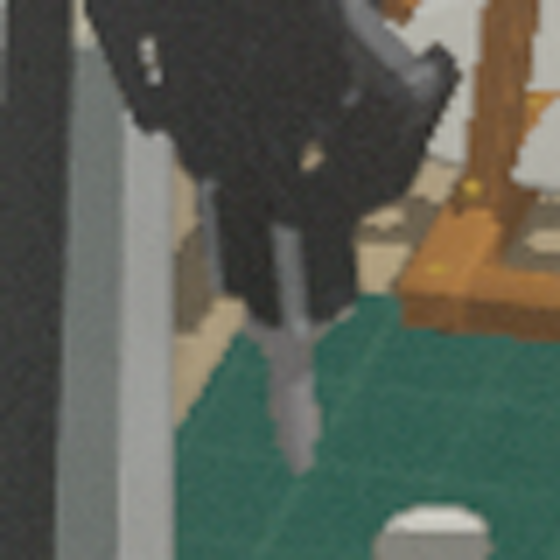

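The pin hangs straight in the grip, with its nose at (300,468) in the crop and within 1 px of prediction. I'll turn and carry it over the carriage.

>>> play_rows --deltas '[{"xyz": [0,0,0],"rotation": [-0.2,0.33,0.77],"gripper": 10},{"xyz": [0,0,0],"rotation": [-0.21,0.33,0.77],"gripper": 10},{"xyz": [0,0,0],"rotation": [-0.21,0.34,0.77],"gripper": 10},{"xyz": [0,0,0],"rotation": [-0.21,0.33,0.77],"gripper": 10},{"xyz": [0,0,0],"rotation": [-0.2,0.34,0.77],"gripper": 10},{"xyz": [0,0,0],"rotation": [-0.21,0.33,0.77],"gripper": 10},{"xyz": [0,0,0],"rotation": [-0.21,0.33,0.77],"gripper": 10},{"xyz": [0,0,0],"rotation": [-0.21,0.34,0.77],"gripper": 10},{"xyz": [0,0,0],"rotation": [-0.21,0.34,0.78],"gripper": 10},{"xyz": [0,0,0],"rotation": [-0.2,0.33,0.78],"gripper": 10}]'

```text
time: 19.75
position: [0.5455, 0.3251, 0.2558]
tool_rot: [-0.016, 0.964, 0.06, 0.257]
contact_force: [0.9, -0.8, -0.8]
finger_gap: 0.249
grip_force: 58.9
```

>>> play_rows --deltas '[{"xyz": [-0.15,0.6,0],"rotation": [0,0,0],"gripper": 10},{"xyz": [-0.2,0.96,0],"rotation": [0,0,0],"gripper": 10},{"xyz": [-0.2,0.96,0],"rotation": [0,0,0],"gripper": 10},{"xyz": [-0.2,0.96,0],"rotation": [0,0,0],"gripper": 10},{"xyz": [-0.2,0.96,0],"rotation": [0,0,0],"gripper": 10},{"xyz": [-0.2,0.96,0],"rotation": [0,0,0],"gripper": 10},{"xyz": [-0.2,0.96,0],"rotation": [0,0,0],"gripper": 10},{"xyz": [-0.2,0.96,0],"rotation": [0,0,0],"gripper": 10},{"xyz": [-0.2,0.96,0],"rotation": [0,0,0],"gripper": 10},{"xyz": [-0.2,0.96,0],"rotation": [0,0,0],"gripper": 10}]'

```text
time: 21.0
position: [0.5304, 0.0435, 0.227]
tool_rot: [-0.016, 0.964, 0.062, 0.256]
contact_force: [0.3, -0.5, -0.9]
finger_gap: 0.25
grip_force: 58.9
```

>>> play_rows --deltas '[{"xyz": [-0.2,0.96,0],"rotation": [0,0,0],"gripper": 10},{"xyz": [-0.2,0.96,0],"rotation": [0,0,0],"gripper": 10},{"xyz": [-0.2,0.96,0],"rotation": [0,0,0],"gripper": 10},{"xyz": [0,0.7,0],"rotation": [0,0,0],"gripper": 10},{"xyz": [0,0.4,0],"rotation": [0,0,0],"gripper": 10},{"xyz": [0,0.1,0],"rotation": [0,0,0],"gripper": 10},{"xyz": [0,0,0],"rotation": [0,0,0],"gripper": 10},{"xyz": [0,0,0],"rotation": [0,0,0],"gripper": 10},{"xyz": [0,0,0],"rotation": [0,0,0],"gripper": 10},{"xyz": [0,0,0],"rotation": [0,0,0],"gripper": 10}]'

```text
time: 22.25
position: [0.5315, -0.0789, 0.2192]
tool_rot: [-0.016, 0.964, 0.062, 0.257]
contact_force: [-0.7, -0.0, -0.6]
finger_gap: 0.255
grip_force: 58.9
```

Run:
```python
from geo import *
go(O+F@[0,0,.078],RC)
```

```text
t 22.25 pos [ 0.5315 -0.0789  0.2192] F [-0.684  -0.0008 -0.6178] gap 0.255 grip 58.926772243576124
turn [0.0021 0.0159 0.0082]
shift now [-0.1716  0.0881  0.6944] shift after turn [-0.173   0.0885  0.694 ]
in mast frame: tcp mm [ 5.191   2.654  98.8194] q [-0.5802 -0.0188  2.0125  0.471   0.7937  0.5886]
```

>>> play_rows --deltas '[{"xyz": [-0.06,0.04,0.15],"rotation": [0,0.016,0.008],"gripper": 10},{"xyz": [-0.05,0.04,0.2],"rotation": [0,0,0],"gripper": 10},{"xyz": [-0.05,0.015,0.2],"rotation": [0,0,0],"gripper": 10},{"xyz": [0,0,0.14],"rotation": [0,0,0],"gripper": 10},{"xyz": [0,0,0],"rotation": [0,0,0],"gripper": 10},{"xyz": [0,0,0],"rotation": [0,0,0],"gripper": 10},{"xyz": [0,0,0],"rotation": [0,0,0],"gripper": 10},{"xyz": [0,0,0],"rotation": [0,0,0],"gripper": 10},{"xyz": [0,0,0],"rotation": [0,0,0],"gripper": 10},{"xyz": [0,0,0],"rotation": [0,0,0],"gripper": 10}]'

```text
time: 23.5
position: [0.538, -0.0814, 0.1989]
tool_rot: [-0.016, 0.964, 0.061, 0.258]
contact_force: [-0.1, -0.3, -0.5]
finger_gap: 0.253
grip_force: 58.9
```

```bash
cat > look.py <<'E'
from geo import *
import sys
go(O+F@[0,0,.064],RC)
b=cam('side');a=cam('top')
st=manip.state();p=st['position'];r=R.from_quat(np.roll(st['tool_rot'],-1)).as_matrix()
f=6;x0,y0=235,165
B=cv2.resize(b['img'][y0:y0+80,x0:x0+75],None,fx=f,fy=f,interpolation=2)
def loc(P): return ((proj(b,P)-[x0,y0]+.5)*f-.5).round(0)
print('pin axis collar/taper/nose',loc([p+r@[0,0,z] for z in(.007,.043,.057)]).tolist())
print('hole front',loc([O+F@[.0015,0,.013]]).tolist(),'+10mm x',loc([O+F@[.0115,0,.013]]).tolist(),'+10mm z',loc([O+F@[.0015,0,.023]]).tolist(),'rim',loc([O+F@[.0015+.0075*np.cos(t_),.0075*np.sin(t_),.013] for t_ in(0,1.57,3.14,4.71)]).tolist())
A=cv2.resize(a['img'][175:235,260:320],(300,480),interpolation=2)
cv2.imwrite('pics/'+sys.argv[1],np.hstack([B,A])[:,:,::-1])
E
python3 look.py g5.png
```

```text
t 23.5 pos [ 0.538  -0.0814  0.1989] F [-0.1483 -0.3413 -0.5231] gap 0.253 grip 58.92405137652531
turn [ 0.0048 -0.0004 -0.0043]
shift now [-0.0117 -0.0223  0.472 ] shift after turn [-0.0116 -0.022   0.4721]
in mast frame: tcp mm [ 0.349  -0.6594 78.1615] q [-0.5771  0.0196  2.0322  0.5004  0.7395  0.553 ]
pin axis collar/taper/nose [[307.0, 127.0], [268.0, 186.0], [253.0, 208.0]]
hole front [[242.0, 220.0]] +10mm x [[223.0, 208.0]] +10mm z [[253.0, 204.0]] rim [[228.0, 211.0], [238.0, 229.0], [257.0, 229.0], [246.0, 212.0]]
```

View pics/g5.png

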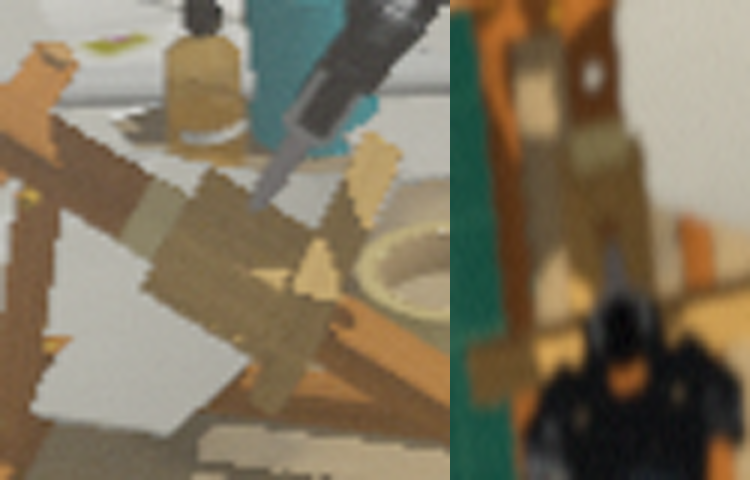

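The nose is at (256,207) in the side view and centred across the carriage in the top view. Against the tape edge it sits about 2 mm low along the mast. I'll correct that and enter gently.

>>> play_rows --deltas '[{"xyz": [0.03,-0.015,0],"rotation": [0,0,0],"gripper": 10},{"xyz": [0.02,0,0],"rotation": [0,0,0],"gripper": 10},{"xyz": [0,0,0.1],"rotation": [0,0,0],"gripper": 10},{"xyz": [0,0,0.1],"rotation": [0,0,0],"gripper": 10},{"xyz": [0,0,0.1],"rotation": [0,0,0],"gripper": 10},{"xyz": [0,0,0.1],"rotation": [0,0,0],"gripper": 10},{"xyz": [0,0,0.05],"rotation": [0,0,0],"gripper": 10},{"xyz": [0,0,0],"rotation": [0,0,0],"gripper": 10},{"xyz": [0,0,0],"rotation": [0,0,0],"gripper": 10},{"xyz": [0,0,0],"rotation": [0,0,0],"gripper": 10}]'

```text
time: 24.85
position: [0.546, -0.0799, 0.188]
tool_rot: [-0.016, 0.964, 0.061, 0.258]
contact_force: [-0.1, 0.4, -0.5]
finger_gap: 0.258
grip_force: 58.9
```

Run:
```python
from geo import *
go(O+F@[.0018,-.0002,.050],RC); print('mast F',F.T@manip.state()['contact_force'])
```

```text
t 24.85 pos [ 0.546  -0.0799  0.188 ] F [-0.1368  0.434  -0.4903] gap 0.258 grip 58.92409976804629
turn [ 0.0052 -0.0011 -0.004 ]
shift now [-0.0035 -0.0019  0.4898] shift after turn [-0.0034 -0.0015  0.4898]
in mast frame: tcp mm [ 1.9016 -0.2461 64.6948] q [-0.562   0.0481  2.0337  0.511   0.7067  0.5485]
mast F [-0.3149  0.4478 -0.3843]
```

>>> play_rows --deltas '[{"xyz": [0,0,0.1],"rotation": [0,0,0],"gripper": 10},{"xyz": [0,0,0.1],"rotation": [0,0,0],"gripper": 10},{"xyz": [0,0,0.1],"rotation": [0,0,0],"gripper": 10},{"xyz": [0,0,0.1],"rotation": [0,0,0],"gripper": 10},{"xyz": [0,0,0],"rotation": [0,0,0],"gripper": 10},{"xyz": [0,0,0],"rotation": [0,0,0],"gripper": 10},{"xyz": [0,0,0],"rotation": [0,0,0],"gripper": 10},{"xyz": [0,0,0],"rotation": [0,0,0],"gripper": 10},{"xyz": [0,0,0],"rotation": [0,0,0],"gripper": 10},{"xyz": [0,0,0],"rotation": [0,0,0],"gripper": 10}]'

```text
time: 26.1
position: [0.5519, -0.0792, 0.1775]
tool_rot: [-0.016, 0.964, 0.061, 0.258]
contact_force: [-0.1, -0.2, -0.5]
finger_gap: 0.252
grip_force: 58.9
```

Run:
```python
from geo import *
go(O+F@[.0018,-.0002,.038],RC); 
for i in range(3): cam('side'); print('mast F',F.T@manip.state()['contact_force'])
```

```text
t 26.1 pos [ 0.5519 -0.0792  0.1775] F [-0.0522 -0.2357 -0.4952] gap 0.252 grip 58.92442561453208
turn [ 0.0048 -0.0003 -0.0041]
shift now [-0.0015 -0.0014  0.488 ] shift after turn [-0.0015 -0.0011  0.488 ]
in mast frame: tcp mm [ 1.8451 -0.2317 52.6394] q [-0.5517  0.0732  2.0371  0.5237  0.6777  0.5386]
mast F [-0.6846  0.2413 -0.6065]
mast F [-1.1121  1.1024 -0.6773]
mast F [-1.0446 -0.0505 -1.0281]
```

>>> play_rows --deltas '[{"xyz": [0,0,0.08],"rotation": [0,0,0],"gripper": 10},{"xyz": [0,0,0.08],"rotation": [0,0,0],"gripper": 10},{"xyz": [0,0,0.08],"rotation": [0,0,0],"gripper": 10},{"xyz": [0,0,0.08],"rotation": [0,0,0],"gripper": 10},{"xyz": [0,0,0],"rotation": [0,0,0],"gripper": 10},{"xyz": [0,0,0],"rotation": [0,0,0],"gripper": 10},{"xyz": [0,0,0],"rotation": [0,0,0],"gripper": 10},{"xyz": [0,0,0],"rotation": [0,0,0],"gripper": 10},{"xyz": [0,0,0],"rotation": [0,0,0],"gripper": 10},{"xyz": [0,0,0],"rotation": [0,0,0],"gripper": 10}]'

```text
time: 27.5
position: [0.5567, -0.0785, 0.1692]
tool_rot: [-0.016, 0.964, 0.061, 0.258]
contact_force: [-0.2, 0.3, -1.6]
finger_gap: 0.25
grip_force: 58.9
```

```bash
python3 - <<'E'
from geo import *
go(O+F@[.0018,-.0002,.020],RC); 
for i in range(3): cam('side'); print('mast F',F.T@manip.state()['contact_force'])
E
python3 edge.py | awk 'NR>9'|head -20
```

```text
t 27.5 pos [ 0.5567 -0.0785  0.1692] F [-0.1686  0.3308 -1.6036] gap 0.25 grip 58.92435281770304
turn [ 0.0044 -0.     -0.0038]
shift now [-0.0011 -0.0008  0.7679] shift after turn [-0.0011 -0.0003  0.7679]
in mast frame: tcp mm [ 1.8343 -0.2101 43.0364] q [-0.5437  0.0934  2.0393  0.5348  0.655   0.5298]
mast F [-0.4985  0.3029 -1.1684]
mast F [-0.3409  0.3064 -0.4206]
mast F [-0.2183  0.1922 -1.2304]
 [ 12. 110. 108. 107. 108. 110.]
 [ 14. 111. 109. 108. 109. 110.]
 [ 16. 111. 109. 108. 110. 110.]
 [ 18. 111. 109. 108. 110. 111.]
 [ 20. 112. 111. 109. 110. 111.]
 [ 22. 112. 110. 108. 109. 110.]
 [ 24. 111. 110. 108. 110. 110.]
 [ 26. 116. 113. 115. 112. 117.]
 [ 28. 124. 125. 129. 124. 126.]
 [ 30. 129. 131. 130. 129. 130.]
 [ 32. 129. 130. 131. 131. 131.]
 [ 34. 131. 131. 131. 131. 130.]
 [ 36. 130. 131. 130. 131. 131.]
 [ 38. 129. 130. 130. 132. 132.]
 [ 40. 132. 130. 130. 130. 132.]
 [ 42. 126. 126. 125. 126. 126.]
 [ 44. 113. 115. 113. 111. 113.]
 [ 46.  91.  96.  94.  96.  92.]
 [ 48.  86.  86.  88.  88.  92.]
 [ 50.  87.  86.  87.  88.  91.]
```

>>> play_rows --deltas '[{"xyz": [0,0,0.08],"rotation": [0,0,0],"gripper": 10},{"xyz": [0,0,0.08],"rotation": [0,0,0],"gripper": 10},{"xyz": [0,0,0.08],"rotation": [0,0,0],"gripper": 10},{"xyz": [0,0,0.08],"rotation": [0,0,0],"gripper": 10},{"xyz": [0,0,0.08],"rotation": [0,0,0],"gripper": 10},{"xyz": [0,0,0.08],"rotation": [0,0,0],"gripper": 10},{"xyz": [0,0,0.08],"rotation": [0,0,0],"gripper": 10},{"xyz": [0,0,0.05],"rotation": [0,0,0],"gripper": 10},{"xyz": [0,0,0],"rotation": [0,0,0],"gripper": 10},{"xyz": [0,0,0],"rotation": [0,0,0],"gripper": 10}]'

```text
time: 29.1
position: [0.5658, -0.0774, 0.1534]
tool_rot: [-0.016, 0.964, 0.061, 0.258]
contact_force: [0.4, 0.1, -1.1]
finger_gap: 0.247
grip_force: 58.9
```

Run:
```python
from geo import *
go(O+F@[.0018,-.0002,.020],RC); 
print('mast F',F.T@manip.state()['contact_force'])
```

```text
t 29.1 pos [ 0.5658 -0.0774  0.1534] F [ 0.3761  0.1234 -1.1257] gap 0.247 grip 58.92422569915652
turn [ 0.0046 -0.0003 -0.0036]
shift now [-0.0024 -0.0012  0.1582] shift after turn [-0.0023 -0.0011  0.1582]
in mast frame: tcp mm [ 1.8704 -0.2317 24.7452] q [-0.529   0.1325  2.042   0.5582  0.6128  0.5108]
mast F [-0.2262  0.0746 -1.1693]
```

>>> play_rows --deltas '[{"xyz": [0,0,0.03],"rotation": [0,0,0],"gripper": 10},{"xyz": [0,0,0.03],"rotation": [0,0,0],"gripper": 10},{"xyz": [0,0,0.03],"rotation": [0,0,0],"gripper": 10},{"xyz": [0,0,0.03],"rotation": [0,0,0],"gripper": 10},{"xyz": [0,0,0.03],"rotation": [0,0,0],"gripper": 10},{"xyz": [0,0,0.02],"rotation": [0,0,0],"gripper": 10},{"xyz": [0,0,0],"rotation": [0,0,0],"gripper": 10},{"xyz": [0,0,0],"rotation": [0,0,0],"gripper": 10},{"xyz": [0,0,0],"rotation": [0,0,0],"gripper": 10},{"xyz": [0,0,0],"rotation": [0,0,0],"gripper": 10}]'

```text
time: 30.35
position: [0.5683, -0.0771, 0.1489]
tool_rot: [-0.016, 0.964, 0.061, 0.258]
contact_force: [-0.3, 0.5, -0.7]
finger_gap: 0.252
grip_force: 58.9
```

Run:
```python
from geo import *
go(O+F@[.0018,-.0002,.020],RC); 
print('mast F',F.T@manip.state()['contact_force'])
```

```text
t 30.35 pos [ 0.5683 -0.0771  0.1489] F [-0.2566  0.5187 -0.7187] gap 0.252 grip 58.92410594969988
turn [ 0.0047 -0.0001 -0.0042]
shift now [-0.001  -0.0016 -0.0125] shift after turn [-0.001  -0.0017 -0.0125]
in mast frame: tcp mm [ 1.83   -0.2496 19.6244] q [-0.5251  0.1435  2.0425  0.5653  0.6013  0.505 ]
mast F [-0.5227  0.5471 -0.5281]
```

>>> play_rows --deltas '[{"xyz": [0,0,0.02],"rotation": [0,0,0],"gripper": 10},{"xyz": [0,0,0.02],"rotation": [0,0,0],"gripper": 10},{"xyz": [0,0,0.02],"rotation": [0,0,0],"gripper": 10},{"xyz": [0,0,0.02],"rotation": [0,0,0],"gripper": 10},{"xyz": [0,0,0],"rotation": [0,0,0],"gripper": 10},{"xyz": [0,0,0],"rotation": [0,0,0],"gripper": 10},{"xyz": [0,0,0],"rotation": [0,0,0],"gripper": 10},{"xyz": [0,0,0],"rotation": [0,0,0],"gripper": 10},{"xyz": [0,0,0],"rotation": [0,0,0],"gripper": 10},{"xyz": [0,0,0],"rotation": [0,0,0],"gripper": 10}]'

```text
time: 31.6
position: [0.5691, -0.0771, 0.1487]
tool_rot: [-0.016, 0.964, 0.062, 0.259]
contact_force: [-19.8, -1.4, 20.8]
finger_gap: 0.249
grip_force: 61.8
```

Run:
```python
from geo import *
go(O+F@[.0018,-.0002,.020],RC); 
print('mast F',F.T@manip.state()['contact_force'])
```

```text
t 31.6 pos [ 0.5691 -0.0771  0.1487] F [-19.8176  -1.3571  20.8196] gap 0.249 grip 61.75371482153423
turn [ 0.011  -0.0108  0.007 ]
shift now [-0.0208 -0.0044 -0.0329] shift after turn [-0.0208 -0.0045 -0.0329]
in mast frame: tcp mm [ 2.4246 -0.3336 19.0128] q [-0.524   0.1447  2.0426  0.5675  0.5983  0.5021]
mast F [-6.7629  1.172  27.945 ]
```

The collar is seated, with a 28 N reaction. I'll ease the load, release and withdraw.

>>> play_rows --deltas '[{"xyz": [0,0,-0.05],"rotation": [0,0,0],"gripper": 10},{"xyz": [0,0,0],"rotation": [0,0,0],"gripper": 10},{"xyz": [0,0,0],"rotation": [0,0,0],"gripper": 30},{"xyz": [0,0,0],"rotation": [0,0,0],"gripper": 50},{"xyz": [0,0,0],"rotation": [0,0,0],"gripper": 80},{"xyz": [0,0,0],"rotation": [0,0,0],"gripper": 80},{"xyz": [0,0,0],"rotation": [0,0,0],"gripper": 80},{"xyz": [0,0,-0.3],"rotation": [0,0,0],"gripper": 80},{"xyz": [0,0,-0.5],"rotation": [0,0,0],"gripper": 80},{"xyz": [0,0,-0.7],"rotation": [0,0,0],"gripper": 80}]'

```text
time: 32.85
position: [0.5457, -0.0799, 0.188]
tool_rot: [-0.016, 0.964, 0.061, 0.258]
contact_force: [-0.0, -0.3, 0.6]
finger_gap: 0.802
grip_force: 0.0
```

>>> play_rows --deltas '[{"xyz": [0,0,-0.9],"rotation": [0,0,0],"gripper": 80},{"xyz": [0,0,-0.9],"rotation": [0,0,0],"gripper": 80},{"xyz": [0,0,-0.9],"rotation": [0,0,0],"gripper": 80},{"xyz": [-0.9,0,-0.5],"rotation": [0,0,0],"gripper": 80},{"xyz": [-0.9,0,-0.5],"rotation": [0,0,0],"gripper": 80},{"xyz": [-0.9,0,-0.5],"rotation": [0,0,0],"gripper": 80},{"xyz": [-0.5,0,-0.3],"rotation": [0,0,0],"gripper": 80},{"xyz": [0,0,0],"rotation": [0,0,0],"gripper": 80},{"xyz": [0,0,0],"rotation": [0,0,0],"gripper": 80},{"xyz": [0,0,0],"rotation": [0,0,0],"gripper": 80}]'

```text
time: 34.1
position: [0.3974, -0.0987, 0.2562]
tool_rot: [-0.016, 0.964, 0.062, 0.258]
contact_force: [0.4, 0.4, 0.3]
finger_gap: 0.803
grip_force: 0.0
```

```bash
python3 look.py g6.png; python3 edge.py | awk 'NR>9'|head -20
```

```text
t 34.1 pos [ 0.3974 -0.0987  0.2562] F [0.3966 0.4494 0.322 ] gap 0.803 grip 0.0
turn [ 0.0019 -0.0003  0.0013]
shift now [3.1237 0.001  4.4884] shift after turn [3.1239 0.0016 4.4883]
in mast frame: tcp mm [-93.7179   0.0494 198.6487] q [-0.9541 -0.3239  2.149   0.5154  1.109   0.304 ]
pin axis collar/taper/nose [[640.0, 40.0], [594.0, 103.0], [577.0, 127.0]]
hole front [[242.0, 220.0]] +10mm x [[223.0, 208.0]] +10mm z [[253.0, 204.0]] rim [[228.0, 211.0], [238.0, 229.0], [257.0, 229.0], [246.0, 212.0]]
 [ 12. 112. 110. 109. 109. 112.]
 [ 14. 112. 111. 109. 109. 111.]
 [ 16. 112. 111. 109. 109. 110.]
 [ 18. 112. 110. 107. 108. 109.]
 [ 20. 110. 108. 107. 108. 110.]
 [ 22. 110. 109. 108. 108. 110.]
 [ 24. 112. 112. 109. 110. 111.]
 [ 26. 122. 116. 117. 114. 117.]
 [ 28. 148. 126. 130. 126. 127.]
 [ 30. 149. 133. 131. 131. 131.]
 [ 32. 151. 131. 130. 130. 131.]
 [ 34. 148. 129. 130. 129. 130.]
 [ 36. 145. 129. 129. 129. 129.]
 [ 38. 151. 129. 129. 130. 130.]
 [ 40. 142. 131. 130. 129. 131.]
 [ 42. 147. 127. 126. 126. 126.]
 [ 44. 138. 114. 113. 112. 113.]
 [ 46. 101.  96.  93.  96.  92.]
 [ 48.  97.  86.  88.  89.  92.]
 [ 50.  94.  87.  89.  89.  91.]
```

View pics/g6.png

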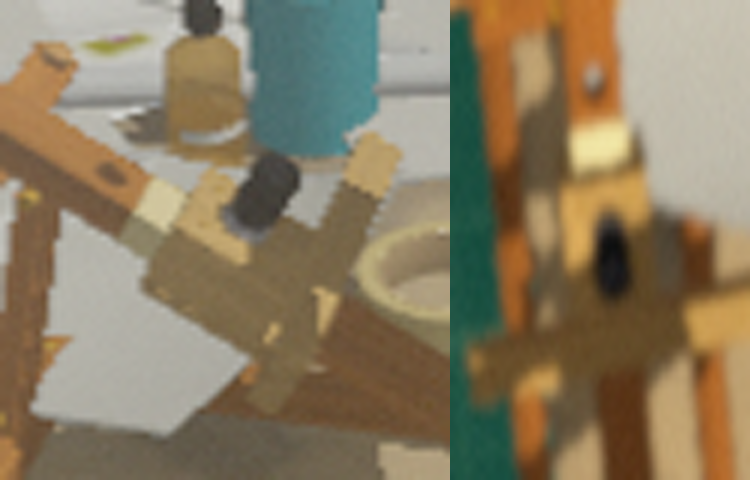

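The picture shows the pin seated square, with its collar on the carriage at (240,222), and the carriage edge meeting the tape. The gripper is well clear.

```bash
python3 -c "
from cell import manip
print(manip.sign_off())"
```

```text
the job is handed in; nothing more can be done
None
```

The job is handed in: in the final images the carriage's top edge meets the tape's lower edge, to within about 0.5 mm, and the locking pin is fully home with its collar on the carriage. It took about 34 s, and I moved nothing else on the bench.

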